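# Set the row gauge and file in the tins

### The job

Turn the row gauge's knob in small steps until the pointer on its sliding rail lines up with the pointed mark, and only then push the three steel tins, upright and without lifting them, one by one through the open mouth into single file between the rails, until the row stands close together, fully home against the stop. Leave the pointer lined up with the mark, and do not push the other things on the bench aside.

Things in the scene. Friction and masses are not known exactly. Their poses are not given: they have to be found in the camera images.
- gauge: Fixed row gauge: a lane on the bare bench between two 30 mm high aluminium rails. Origin: bench level at the lane's mouth; the lane runs along own -y, +y points out of the mouth. Fixed rail's inner face at own x=+50 mm, rail 12 mm thick; the other rail moves along x on the -x side. Beyond it a grey slab 28 mm high (x -175 to -85, y -210 to -20 mm) carries knob, pointer and mark
- mouth (a point): Centre of the lane's mouth at bench level (the gauge's origin). Both rails start here and have flared lead-ins, same height, that reach 27 mm further out and splay outwards by 16 mm
- stop_face (a point): Foot of the face of the dark 45 mm high stop block that closes the lane, 268 mm in from the mouth
- knob_grip (a point): Centre of the knob's black grip bar, on its upright axis, 89 mm above the bench: bar 60 mm long (own x), 16 mm thick (own y), 36 mm high (20 mm below to 16 mm above this point). At gauge x=-130, y=-155 mm. Clockwise from above widens the lane by 10 mm per radian, anticlockwise narrows it; it stays where left. Whole range 4.5 rad
- pointer_tip (a point): Tip of the dark steel pointer (35 mm above the bench) on the moving rail; it moves with that rail along gauge x. The moving rail's inner face lies 85 mm from this tip towards gauge +x
- mark_tip (a point): Tip of the fixed steel mark, a pointed tab lying on the slab, its point facing the pointer's with 5 mm between them; axes parallel to the gauge's. Lined up = the pointer tip's x in this frame is 0 (within 2.5 mm)
- tin1: Closed, empty plain steel tin, 88 mm diameter, 95 mm high, 0.17 to 0.35 kg, standing upright, too wide to grip; origin: centre of its underside
- tin2: Closed, empty plain steel tin, 88 mm diameter, 95 mm high, 0.17 to 0.35 kg, standing upright, too wide to grip; origin: centre of its underside
- tin3: Closed, empty plain steel tin, 88 mm diameter, 95 mm high, 0.17 to 0.35 kg, standing upright, too wide to grip; origin: centre of its underside
- jar: Bystander: squat glass jar with a lid, 64 mm diameter, 85 mm high, standing among the tins; origin: centre of its underside
- tape: Bystander: cardboard-brown ring (tape roll) lying flat, 90 mm diameter, 45 mm high; origin: centre of its underside
- oil: Bystander: grey bottle, 60 mm diameter, 160 mm high; origin: centre of its underside
- carton: Bystander: cardboard carton 90 x 130 x 70 mm (own x, y, z); origin: centre of its underside
- hammer: Bystander: hammer lying on the bench, 260 mm long; origin under its middle
- wrench: Bystander: wrench lying on the bench, 180 mm long; origin under its middle
- mug: Bystander: white mug, 80 mm diameter, 90 mm high; origin: centre of its underside
Not all that is in view belongs to the job. Leave any pink look-alike of the tin3 alone. What is shaped like the tin1 but purple is not meant.

How it is judged:
By the outcome, as a careful person would: the job done as asked, in the order asked, and still so for the second after the job is handed in, with the robot touching nothing.
It also fails if it takes over 72 s, if anything falls off the work surface, if the arm or the gripper's body presses on something with over 40 N, if the wrist force passes 120 N, or if a joint passes its speed limit or range.

### The arm

A 6-joint arm with a two-finger parallel gripper is mounted at the origin on the work surface. World frame = base frame: x ahead of the robot, y to its left, z up, the work surface at z = 0. Lengths are in mm, angles in rad, forces in N, time in s.
With the tool pointing down it reaches from about 275 to 750 mm from the base axis. Payload 10.2 kg.
Tool frame: the origin (TCP) lies midway between the tips of the shut fingers; the grasp point (between the pads) lies 19 mm behind it; z points along the fingers, y is the line along which they close (so a half turn about z gives the same grasp; the last joint's range is limited). The gripper opens to 85 mm and grips with 20 to 120 N. Pads are 22 mm wide; open, the fingers measure 114 mm over their backs; the gripper's body (76 mm by 85 mm) begins 54 mm behind the grasp point. The pads swing forward as they close: fully open they stand 13 mm farther back than shut.
Start: joints at [-1.526, 0.313, 1.498, -0, 1.331, -0.223], TCP at [138.907, -506.296, 231.294] pointing down, gripper open.
Joint ranges: [-2.94, 2.94], [-0.97, 2.17], [0.19, 2.56], [-1.23, 4.37], [0.02, 3.11], [-2.88, 2.88]. Speed limits (rad/s): [2.39, 2.39, 3.01, 3.14, 3.14, 3.14].

### API

Orientations are given as a unit quaternion [w, x, y, z].
In Python, from rig import ctrl gives the robot as it stands.
- The arm moves only by the tool arm_command, never from a script. Its argument "increments" is a list of rows, each an object with "dr": the turn, a rotation vector about the tool's x, y, z in units of pi/4 rad (1.0 is pi/4 rad), a list of three; "offset": the shift along the tool's x, y, z in units of 120 mm (1.0 is 120 mm), a list of three; "hand": the opening, from -1 (shut) to 1 (fully open). A call has 1 to 8 rows; each row shifts and turns the commanded pose from where the row before left it, along the tool's axes as they then stand; what a row does not reach is not made up. A row lasts 1/10 s, in which the tool goes at most 50 mm and 8.59 degrees, less where a joint would pass 70% of its speed; a pose out of reach is approached as far as the arm can. A call with a number of a shift or a turn outside -1 to 1 is refused whole. A call with a gripper value outside its range is refused whole. The fingers move at their own pace and stop on an object; "grip_force" is the grip in N (left out, the last holds). Time passes only in rows, so rows that do not move let the fingers close. It gives the time, the measured TCP pose, the force, the opening and the grip force at its end, in the units of the state.
- ctrl.sense(): the state, without advancing time (a new reading comes with each control period).
- ctrl.capture(name): name is "scene" or "side" or "wrist"; returns the picture (420x560x3 uint8, red, green, blue); there is no depth.
- ctrl.camera_info(name): a dict with "K" (3x3 intrinsics, pixels), "dist" ([k1, k2, p1, p2, k3] as OpenCV has them; the pictures are not rectified), "R" (3x3) and "t" (3): a world point X has camera coordinates R X + t. Camera axes: x right, y down, z forward; pixel columns grow to the right and rows downward; lengths in mm; the calibration is good to about 2 mm. A picture is of the moment at which its call begins: read the wrist's pose just before it. camera_info takes no time and is no camera call; for the wrist camera it gives the pose at the moment of the call.
- ctrl.finish_job(): hands the job in; it is judged then, once.
The state is a dict: "time_s": time; "joints": joint angles; "dq": joint speeds; "tau": joint torques, N m; "eef_pos": TCP position; "ee_rot": TCP orientation; "force": force on the tool from outside, world axes, zero at the start; "wrist_torque": the same for the moment, N m; "grip_width": opening from 0.0 (shut) to 1.0 (fully open); "grip_force": force on a finger pad.
Only numpy, scipy, OpenCV 4.12 (cv2) and the standard library are available. Lean on these libraries where they do the work, as an engineer would, in place of code of your own. Each camera call takes 0.05 s, during which the arm holds its last target. There are 200 camera calls.

## Working session

There is one attempt and no reset: what is moved stays moved. The work goes in short steps, Python scripts to look and compute and a tool call to move; the robot and the scene stay as the last step left them, time stands still between calls to the robot, and variables do not carry over. Pictures are saved under pics/ and viewed, at most 10 in all, crops included, and the job is handed in when it is done.

Besides the shell and the picture viewer there is one more tool, called after "Call:" as name(argument=value, ...), one argument or row to a line, values as JSON. arm_command: Moves the arm, as the interface text tells. Shifts and turns lie within -1 to 1; 1 stands for 120 mm of shift or pi/4 rad of turn. Its arguments: {"type":"object","properties":{"increments":{"type":"array"},"grip_force":{"type":"number"}},"required":["increments"]}

```bash
ls; mkdir -p pics; python3 - <<'E'
from rig import ctrl
import cv2,numpy as np
s=ctrl.sense();print(s)
for n in("scene","side"):
    im=ctrl.capture(n);cv2.imwrite(f"pics/{n}0.png",im[...,::-1])
    c=ctrl.camera_info(n);print(n,{k:np.round(v,3).tolist() for k,v in c.items()})
E
```

```text
pics
{'time_s': 0.0, 'joints': array([-1.52639795e+00,  3.13444499e-01,  1.49843332e+00,  1.51691233e-05,
        1.33099402e+00, -2.23428825e-01]), 'dq': array([ 0.00057893,  0.00086163, -0.00092541, -0.00212534,  0.00030614,
       -0.00185833]), 'tau': array([ 1.11301777e-04, -4.12265611e+01, -2.59745336e+01, -1.13478766e-04,
        4.17083240e-03,  5.20902873e-06]), 'eef_pos': array([ 138.90014284, -506.02940764,  230.73930654]), 'ee_rot': array([-6.36373340e-04,  9.91047004e-01,  1.33511899e-01,  6.45137331e-05]), 'force': array([ 0.59508042, -1.01202853,  0.31311054]), 'wrist_torque': array([ 0.00380024, -0.00414665, -0.03878259]), 'grip_force': 0.0, 'grip_width': 0.9999104358796668}
scene {'K': [[434.122, 0.0, 279.731], [0.0, 434.122, 210.004], [0.0, 0.0, 1.0]], 'dist': [-0.015, 0.0, 0.0, 0.0, 0.0], 'R': [[0.505, 0.863, -0.02], [0.55, -0.339, -0.763], [-0.665, 0.375, -0.646]], 't': [-260.902, -235.548, 1816.681]}
side {'K': [[388.161, 0.0, 278.654], [0.0, 388.161, 211.937], [0.0, 0.0, 1.0]], 'dist': [-0.034, 0.0, 0.0, 0.0, 0.0], 'R': [[-0.704, -0.71, -0.018], [-0.415, 0.431, -0.801], [0.577, -0.556, -0.598]], 't': [351.711, 293.782, 732.666]}
```

View pics/scene0.png

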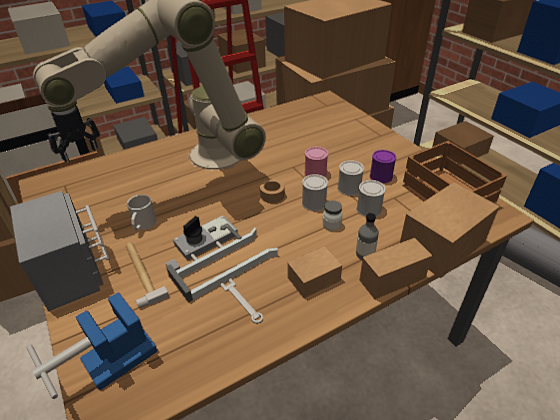

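View pics/side0.png

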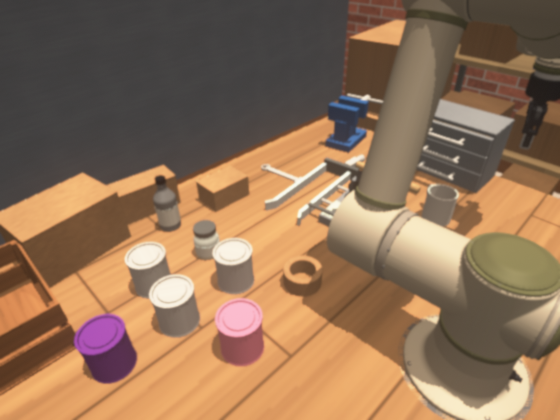

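The scene picture shows the gauge around (215,255) with its mouth toward the upper right, the three grey tins at (315,192), (350,178) and (371,197), and the jar at (333,215). The pink and purple tins are decoys. I'll enlarge both areas.

```bash
python3 - <<'E'
import cv2
a=cv2.imread("pics/scene0.png")
cv2.imwrite("pics/g0.png",cv2.resize(a[205:305,160:290],None,fx=6,fy=6,interpolation=cv2.INTER_CUBIC))
cv2.imwrite("pics/t0.png",cv2.resize(a[140:260,250:410],None,fx=5,fy=5,interpolation=cv2.INTER_CUBIC))
E
```

```text
(no output)
```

View pics/g0.png

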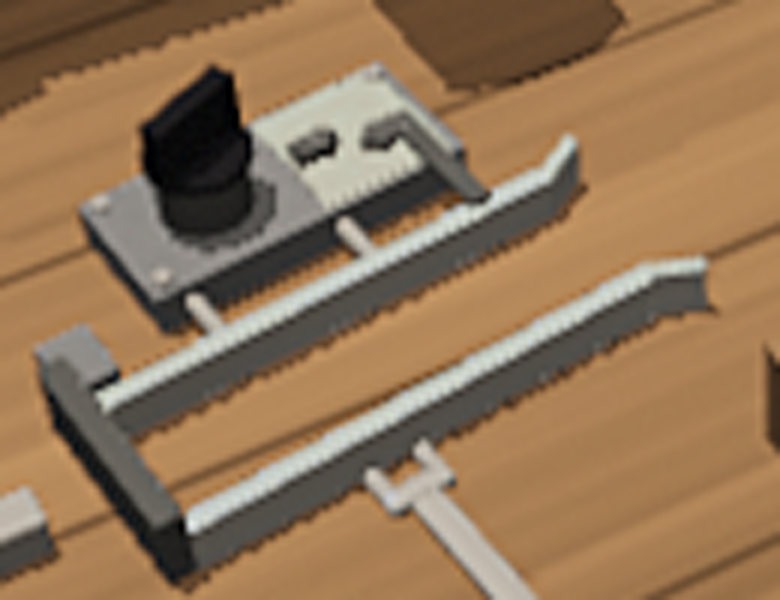

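View pics/t0.png

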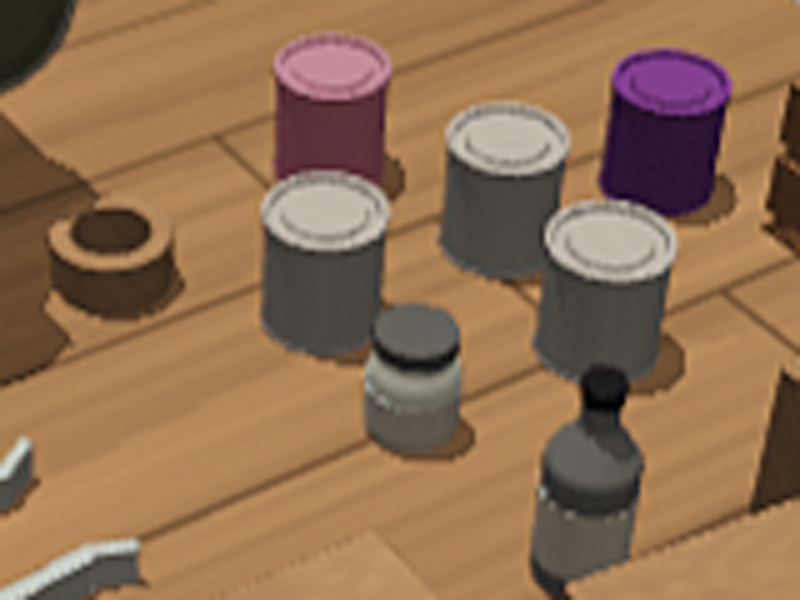

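Gauge crop: slab corners are at (80,205), (160,300), (378,65) and (465,150), the fixed rail's inner top runs from (188,525) to (642,268), and the pointer and mark are near (380,135) and (320,148). Tin crop: tin tops are centred at (326,212), (508,141) and (610,243), with the jar lid at (416,333).

```bash
cat > h.py <<'E'
import numpy as np,cv2
from rig import ctrl
def ray(c,uv,z):
    uv=np.array(uv,float).reshape(-1,1,2)
    n=cv2.undistortPoints(uv,c["K"],c["dist"])[:,0]
    R,t=np.array(c["R"]),np.array(c["t"]);C=-R.T@t
    d=np.c_[n,np.ones(len(n))]@R
    return C+d*((z-C[2])/d[:,2])[:,None]
def proj(c,X):
    return cv2.projectPoints(np.array(X,float).reshape(-1,1,3),cv2.Rodrigues(np.array(c["R"]))[0],np.array(c["t"]),c["K"],c["dist"])[0][:,0]
def crop(p,f,x0,y0): return (np.array(p,float)+.5)/f-.5+[x0,y0]
def g2w(g,P):  # g=[x,y,th]
    P=np.atleast_2d(P).astype(float);c,s=np.cos(g[2]),np.sin(g[2])
    return np.c_[g[0]+c*P[:,0]-s*P[:,1],g[1]+s*P[:,0]+c*P[:,1],P[:,2]]
E
python3 - <<'E'
from h import *
from scipy.optimize import least_squares
c=ctrl.camera_info("scene")
px=crop([(80,205),(160,300),(378,65),(465,150),(188,520),(640,268)],6,160,205)
P=[(-175,-210,28),(-85,-210,28),(-175,-20,28),(-85,-20,28),(50,-268,30),(50,0,30)]
w=ray(c,px[:4],28);w2=ray(c,px[4:],30);print(w.round(),w2.round())
best=min((least_squares(lambda g:(proj(c,g2w(g,P))-px).ravel(),[w2[1,0],w2[1,1],t]) for t in np.arange(-3,3.2,.5)),key=lambda r:r.cost)
g=best.x;print("g",g.round(3),best.fun.round(1));np.save("g.npy",g)
print("knob",g2w(g,[-130,-155,89]).round(1),"stop",g2w(g,[0,-268,0]).round(1))
for n,p,z in [("A",(326,212),95),("B",(508,141),95),("C",(610,243),95),("jar",(416,333),85),("tape",(111,232),45),("oil",(606,378),160),("pink",(333,67),95),("purp",(671,82),95)]:
    X=ray(c,crop(p,5,250,140),z)[0];q=np.linalg.inv(np.array([[np.cos(g[2]),-np.sin(g[2])],[np.sin(g[2]),np.cos(g[2])]]))@(X[:2]-g[:2])
    print(n,X.round(1),"gauge",q.round(1))
print("carton",ray(c,[(288,266),(316,282),(342,266),(313,248)],70).round())
i=ctrl.camera_info("wrist");R=np.array(i["R"]);print(i["K"][0],"cam C",(-R.T@i["t"]).round(1),R.round(2).tolist())
print(g2w(g,[-111,-80,28]))
E
```

```text
[[ 424. -342.   28.]
 [ 512. -330.   28.]
 [ 403. -158.   28.]
 [ 493. -147.   28.]] [[ 657. -371.   30.]
 [ 623. -110.   30.]]
g [ 5.72471e+02 -1.13417e+02  1.26000e-01] [-0.5  0.6 -0.4  0.7  0.4 -0.5  0.5 -0.7 -0.6  0.   0.7 -0.4]
knob [[ 463.  -283.5   89. ]] stop [[ 606.2 -379.3    0. ]]
A [484.1 160.9  95. ] gauge [-53.1 283.3]
B [482. 319.  95.] gauge [-35.3 440.4]
C [613.9 303.6  95. ] gauge [ 93.6 408.5]
jar [613.1 144.9  85. ] gauge [ 72.8 251.1]
tape [367.4  55.1  45. ] gauge [-182.2  193. ]
oil [775.1 158.  160. ] gauge [235.1 243.8]
pink [335.1 267.3  95. ] gauge [-187.6  407.6]
purp [484.7 468.1  95. ] gauge [-13.9 587.9]
carton [[ 749. -107.   70.]
 [ 839.  -72.   70.]
 [ 828.   23.   70.]
 [ 726.   -7.   70.]]
[325.1253991    0.         281.95441481] cam C [ 214.7 -488.   373.4] [[0.26, -0.96, -0.0], [-0.92, -0.25, 0.31], [-0.3, -0.08, -0.95]]
[[ 472.4150602  -206.74325103   28.        ]]
```

```bash
cat >> h.py <<'E'
def plan(tx,ty,tz,yaw=None,n=8,pose=None):
    """rows to take a downward tool to target; yaw = world heading (deg) of tool x"""
    s=ctrl.sense();p=np.array(s["eef_pos"] if pose is None else pose[:3],float)
    w,x,y,z=s["ee_rot"];y0=np.degrees(np.arctan2(2*(x*y+w*z),1-2*(y*y+z*z))) if pose is None else pose[3]
    if yaw is None:yaw=y0
    dy=(yaw-y0+180)%360-180;dw=(np.array([tx,ty,tz])-p)/n
    print("from",p.round(1),round(y0,1),"to",tx,ty,tz,round(yaw,1),"step mm",round(np.linalg.norm(dw),1),"turn/row",round(dy/n,2))
    for i in range(n):
        a=np.radians(y0+dy*i/n)
        o=[dw[0]*np.cos(a)+dw[1]*np.sin(a),dw[0]*np.sin(a)-dw[1]*np.cos(a),-dw[2]]
        print("off",np.round(np.array(o)/120,3).tolist(),"dr_z",round(-dy/n/45,3))
        if abs(dy)<1e-2:print("same x",n);break
E
python3 - <<'E'
from h import *
g=np.load("g.npy");c=ctrl.camera_info("scene")
b=ray(c,crop([(150,128),(222,75)],6,160,205),105)[:,:2];d=b[1]-b[0];print("bar",b.round(),np.degrees(np.arctan2(d[1],d[0])),np.linalg.norm(d))
w=ray(c,crop([(338,140),(365,140)],6,160,205),30)-[g[0],g[1],0]
print("mark,ptr gauge",[(np.cos(g[2])*a[0]+np.sin(g[2])*a[1],-np.sin(g[2])*a[0]+np.cos(g[2])*a[1]) for a in w])
plan(465,-280,215,97,10)
E
```

```text
bar [[ 472. -307.]
 [ 453. -260.]] 112.15696225044549 50.557369638102884
mark,ptr gauge [(np.float64(-131.78282194999545), np.float64(-73.88328139974168)), (np.float64(-122.50525855341245), np.float64(-62.33890756259931))]
from [ 138.9 -506.1  230.8] 15.3 to 465 -280 215 97 step mm 39.7 turn/row 8.17
off [0.312, -0.11, 0.013] dr_z -0.181
off [0.324, -0.064, 0.013] dr_z -0.181
off [0.33, -0.018, 0.013] dr_z -0.181
off [0.329, 0.029, 0.013] dr_z -0.181
off [0.322, 0.076, 0.013] dr_z -0.181
off [0.308, 0.121, 0.013] dr_z -0.181
off [0.287, 0.163, 0.013] dr_z -0.181
off [0.261, 0.203, 0.013] dr_z -0.181
off [0.23, 0.238, 0.013] dr_z -0.181
off [0.194, 0.268, 0.013] dr_z -0.181
```

Call:
arm_command(
  increments=[
    {"offset":[0.31,-0.11,0.013],"dr":[0,0,-0.18],"hand":1},
    {"offset":[0.32,-0.065,0.013],"dr":[0,0,-0.18],"hand":1},
    {"offset":[0.33,-0.02,0.013],"dr":[0,0,-0.18],"hand":1},
    {"offset":[0.33,0.03,0.013],"dr":[0,0,-0.18],"hand":1},
    {"offset":[0.32,0.075,0.013],"dr":[0,0,-0.18],"hand":1},
    {"offset":[0.31,0.12,0.013],"dr":[0,0,-0.18],"hand":1},
    {"offset":[0.29,0.16,0.013],"dr":[0,0,-0.18],"hand":1},
    {"offset":[0.26,0.2,0.013],"dr":[0,0,-0.18],"hand":1},
  ],
)

```text
time_s: 0.9
eef_pos: [400.1, -324.6, 218.5]
ee_rot: [-0.0, 0.763, 0.646, -0.0]
force: [-0.3, -1.0, 0.3]
grip_width: 0.999
grip_force: 0.0
```

Call:
arm_command(
  increments=[
    {"offset":[0.23,0.24,0.013],"dr":[0,0,-0.18],"hand":1},
    {"offset":[0.19,0.27,0.013],"dr":[0,0,-0.18],"hand":1},
    {"offset":[0,0,0],"dr":[0,0,-0.16],"hand":1},
    {"offset":[0,0,0],"dr":[0,0,-0.16],"hand":1},
    {"offset":[0,0,0],"dr":[0,0,0],"hand":1},
    {"offset":[0,0,0],"dr":[0,0,0],"hand":1},
  ],
)

```text
time_s: 1.5
eef_pos: [465.0, -281.8, 215.5]
ee_rot: [-0.0, 0.57, 0.822, 0.0]
force: [-0.6, -0.2, -0.2]
grip_width: 0.996
grip_force: 0.0
```

```bash
python3 - <<'E'
from h import *
import pickle
plan(463,-283,200,112,1)
c=ctrl.camera_info("wrist");im=ctrl.capture("wrist")[...,::-1]
pickle.dump(c,open("w1.pkl","wb"));cv2.imwrite("pics/w1.png",im)
g=np.load("g.npy")
print(proj(c,g2w(g,[(-130,-155,105),(-115,-70,35),(-175,-20,28),(-85,-20,28),(-85,-210,28)])).round())
E
```

```text
from [ 465.  -281.8  215.5] 110.5 to 463 -283 200 112 step mm 15.7 turn/row 1.46
off [-0.003, -0.019, 0.129] dr_z -0.032
[[280. 200.]
 [317.  99.]
 [267.  29.]
 [360.  53.]
 [309. 235.]]
```

View pics/w1.png

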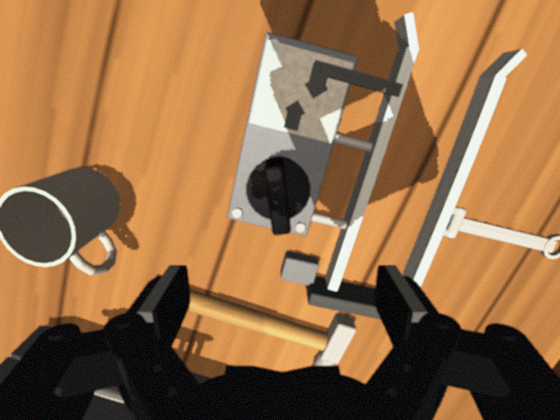

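The wrist picture shows the pointer tip near (314,97) and the mark tip near (296,102), so the pointer is too far toward +x. The bar top runs from about (273,162) to (281,231). I'll enlarge to read these precisely.

```bash
python3 - <<'E'
import cv2
a=cv2.imread("pics/w1.png")[50:250,220:420]
a=cv2.convertScaleAbs(a,alpha=1.6,beta=15)
b=cv2.resize(a[0:90,30:150],None,fx=6.5,fy=6.5,interpolation=cv2.INTER_CUBIC)
cv2.imwrite("pics/w1c.png",b)
E
```

```text
(no output)
```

View pics/w1c.png

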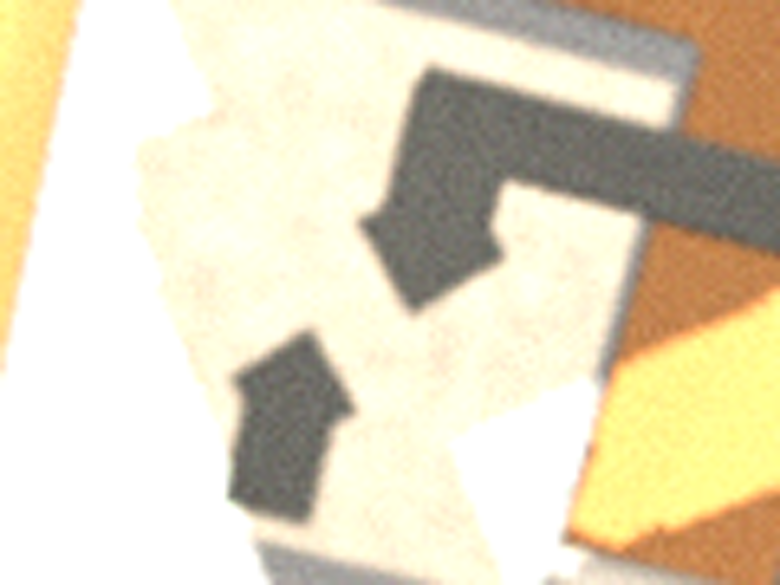

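Pointer tip is at crop (413,312) and mark tip at (310,330). The pointer must go toward -x, which means clockwise.

```bash
python3 - <<'E'
from h import *
import pickle
c=pickle.load(open("w1.pkl","rb"));g=np.load("g.npy")
def tog(w): d=w[:,:2]-g[:2];return np.c_[np.cos(g[2])*d[:,0]+np.sin(g[2])*d[:,1],-np.sin(g[2])*d[:,0]+np.cos(g[2])*d[:,1]]
p=crop([(413,312),(310,330)],6.5,250,50)
for zm in(29,31,35):print(tog(np.r_[ray(c,p[:1],35),ray(c,p[1:],zm)]).round(1))
print("corners",tog(ray(c,[(267,33),(357,55)],28)).round(1))
b=ray(c,[(273,162),(281,231)],105);d=b[0]-b[1];print("bar",b.round(1),b.mean(0).round(1),np.degrees(np.arctan2(d[1],d[0])),np.linalg.norm(d))
plan(463,-283,76,112,8)
E
```

```text
[[-118.5  -69.8]
 [-132.3  -75.7]]
[[-118.5  -69.8]
 [-132.4  -75.7]]
[[-118.5  -69.8]
 [-132.5  -75.8]]
corners [[-174.1  -23.6]
 [ -87.5  -22.3]]
bar [[ 446.7 -256.5  105. ]
 [ 473.  -309.   105. ]] [ 459.9 -282.7  105. ] 116.63075889637717 58.766616389649116
from [ 465.  -281.9  215.6] 110.6 to 463 -283 76 112 step mm 17.4 turn/row 0.18
off [-0.0, -0.002, 0.145] dr_z -0.004
off [-0.0, -0.002, 0.145] dr_z -0.004
off [-0.0, -0.002, 0.145] dr_z -0.004
off [-0.0, -0.002, 0.145] dr_z -0.004
off [-0.0, -0.002, 0.145] dr_z -0.004
off [-0.0, -0.002, 0.145] dr_z -0.004
off [-0.0, -0.002, 0.145] dr_z -0.004
off [-0.0, -0.002, 0.145] dr_z -0.004
```

Call:
arm_command(
  increments=[
    {"offset":[0,-0.003,0.143],"dr":[0,0,-0.015],"hand":1},
    {"offset":[0,-0.003,0.143],"dr":[0,0,-0.015],"hand":1},
    {"offset":[0,-0.003,0.143],"dr":[0,0,-0.015],"hand":1},
    {"offset":[0,-0.003,0.143],"dr":[0,0,-0.015],"hand":1},
    {"offset":[0,-0.003,0.143],"dr":[0,0,-0.015],"hand":1},
    {"offset":[0,-0.003,0.143],"dr":[0,0,-0.015],"hand":1},
    {"offset":[0,-0.003,0.143],"dr":[0,0,-0.015],"hand":1},
    {"offset":[0,-0.003,0.143],"dr":[0,0,-0.015],"hand":1},
  ],
)

```text
time_s: 2.35
eef_pos: [462.3, -283.2, 77.8]
ee_rot: [0.0, 0.53, 0.848, 0.0]
force: [-0.5, 2.0, -0.2]
grip_width: 1.003
grip_force: 0.0
```

Call:
arm_command(
  increments=[
    {"offset":[0,0,0],"dr":[0,0,0],"hand":-0.3},
    {"offset":[0,0,0],"dr":[0,0,0],"hand":-1},
    {"offset":[0,0,0],"dr":[0,0,0],"hand":-1},
    {"offset":[0,0,0],"dr":[0,0,0],"hand":-1},
    {"offset":[0,0,0],"dr":[0,0,0],"hand":-1},
    {"offset":[0,0,0],"dr":[0,0,0],"hand":-1},
  ],
  grip_force=40,
)

```text
time_s: 2.95
eef_pos: [461.8, -283.6, 79.3]
ee_rot: [-0.0, 0.529, 0.849, -0.001]
force: [-7.2, -2.7, 6.1]
grip_width: 0.176
grip_force: 40.2
```

Call:
arm_command(
  increments=[
    {"offset":[0,0,0],"dr":[0,0,0.14],"hand":-1},
    {"offset":[0,0,0],"dr":[0,0,0.14],"hand":-1},
    {"offset":[0,0,0],"dr":[0,0,0.14],"hand":-1},
    {"offset":[0,0,0],"dr":[0,0,0.14],"hand":-1},
    {"offset":[0,0,0],"dr":[0,0,0.14],"hand":-1},
    {"offset":[0,0,0],"dr":[0,0,0.14],"hand":-1},
    {"offset":[0,0,0],"dr":[0,0,0.14],"hand":-1},
    {"offset":[0,0,0],"dr":[0,0,0.14],"hand":-1},
  ],
)

```text
time_s: 3.75
eef_pos: [461.6, -283.6, 79.3]
ee_rot: [0.0, 0.841, 0.541, -0.001]
force: [-9.6, -1.7, 7.2]
grip_width: 0.18
grip_force: 40.5
```

```bash
python3 - <<'E'
from h import *
import pickle
plan(462,-283,78,None,1)
g=np.load("g.npy")
for n in("scene","wrist"):
    c=ctrl.camera_info(n);im=ctrl.capture(n)[...,::-1];cv2.imwrite(f"pics/{n}2.png",im);pickle.dump(c,open(f"{n}2.pkl","wb"))
    print(n,proj(c,g2w(g,[(-118.5,-70,35),(-132.4,-75.7,30)])).round(1))
a=cv2.imread("pics/scene2.png")[215:245,200:250]
b=cv2.imread("pics/wrist2.png")
cv2.imwrite("pics/two2.png",np.vstack([cv2.resize(a,(500,300),interpolation=2)[:, :],cv2.resize(b,(400,300))[:, :].repeat(1,1) if 0 else cv2.copyMakeBorder(cv2.resize(b,(400,300)),0,0,0,100,0)]))
E
```

```text
from [ 461.6 -283.6   79.3] 65.5 to 462 -283 78 65.5 step mm 1.5 turn/row 0.0
off [0.006, 0.001, 0.011] dr_z -0.0
same x 1
scene [[218.9 228.4]
 [215.3 228.1]]
wrist [[218.4  95.9]
 [206.  118.2]]
```

View pics/two2.png

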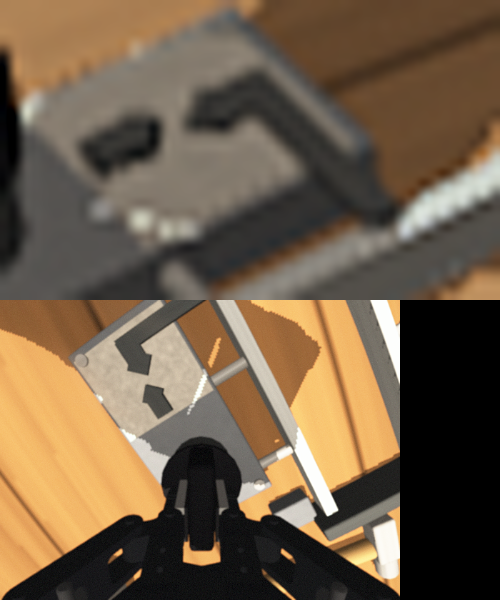

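The wrist view (lower part) shows the pointer tip at about (203,106) and the mark tip at (211,118). The pointer has moved correctly and about 5 mm remains.

Call:
arm_command(
  increments=[
    {"offset":[0,0,0],"dr":[0,0,0.14],"hand":-1},
    {"offset":[0,0,0],"dr":[0,0,0.14],"hand":-1},
    {"offset":[0,0,0],"dr":[0,0,0.14],"hand":-1},
    {"offset":[0,0,0],"dr":[0,0,0.14],"hand":-1},
    {"offset":[0,0,0],"dr":[0,0,0],"hand":-1},
  ],
)

```text
time_s: 4.35
eef_pos: [461.4, -283.6, 79.3]
ee_rot: [0.0, 0.939, 0.345, -0.001]
force: [-9.9, -2.2, 6.8]
grip_width: 0.176
grip_force: 40.3
```

```bash
python3 - <<'E'
from h import *
import pickle
plan(462,-283,78,None,1)
g=np.load("g.npy");c=ctrl.camera_info("wrist");im=ctrl.capture("wrist")[...,::-1]
cv2.imwrite("pics/wrist3.png",im);pickle.dump(c,open("wrist3.pkl","wb"))
u=proj(c,g2w(g,[(-130,-73,32)]))[0].round().astype(int);x0,y0=np.maximum(u-[50,38],0);print(x0,y0)
cv2.imwrite("pics/w3c.png",cv2.resize(cv2.convertScaleAbs(im[y0:y0+75,x0:x0+100],alpha=1.5),None,fx=8,fy=8,interpolation=cv2.INTER_CUBIC))
E
```

```text
from [ 461.4 -283.6   79.3] 40.4 to 462 -283 78 40.4 step mm 1.5 turn/row 0.0
off [0.007, -0.001, 0.011] dr_z -0.0
same x 1
114 118
```

View pics/w3c.png

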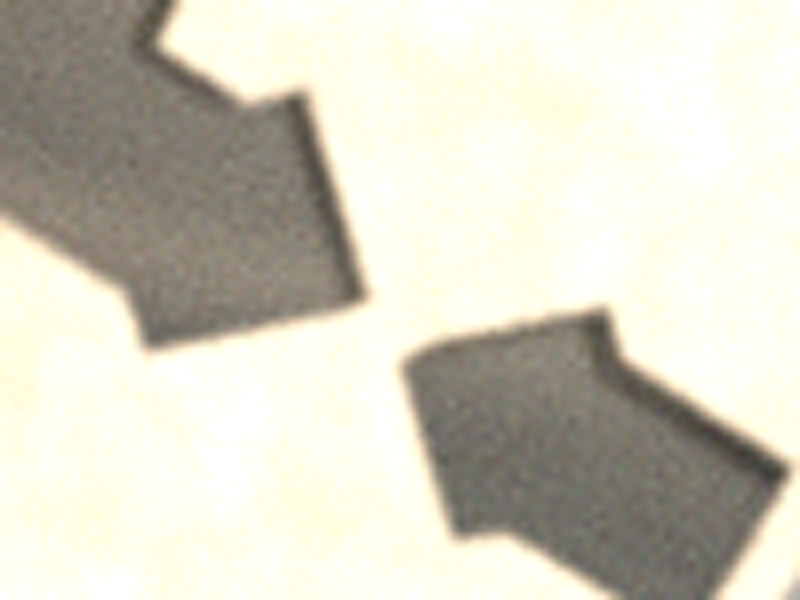

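Pointer tip is at crop (357,297) and mark tip at (404,360), nearly in line. The shoulder corners are readable too, so I'll compute the offset from all of them.

```bash
cat >> h.py <<'E'
def tog(w):
    g=np.load("g.npy");d=w[:,:2]-g[:2];return np.c_[np.cos(g[2])*d[:,0]+np.sin(g[2])*d[:,1],-np.sin(g[2])*d[:,0]+np.cos(g[2])*d[:,1]]
E
python3 - <<'E'
from h import *
import pickle
c=pickle.load(open("wrist3.pkl","rb"))
P=crop([(357,297),(295,100),(148,348)],8,114,118);M=crop([(404,360),(596,318),(458,535)],8,114,118)
print(tog(ray(c,P,35)).round(2))
for z in(29,31,33,35):print(z,tog(ray(c,M,z)).round(2))
E
```

```text
[[-130.39  -70.41]
 [-120.18  -60.22]
 [-142.22  -58.93]]
29 [[-134.81  -74.19]
 [-124.05  -85.  ]
 [-144.72  -83.94]]
31 [[-134.09  -74.61]
 [-123.44  -85.3 ]
 [-143.9   -84.25]]
33 [[-133.37  -75.03]
 [-122.84  -85.61]
 [-143.08  -84.57]]
35 [[-132.66  -75.44]
 [-122.23  -85.91]
 [-142.26  -84.88]]
```

Call:
arm_command(
  increments=[
    {"offset":[0,0,0],"dr":[0,0,0.13],"hand":-1},
    {"offset":[0,0,0],"dr":[0,0,0.13],"hand":-1},
    {"offset":[0,0,0],"dr":[0,0,0],"hand":-1},
    {"offset":[0,0,0],"dr":[0,0,0],"hand":-0.2},
    {"offset":[0,0,0],"dr":[0,0,0],"hand":1},
    {"offset":[0,0,0],"dr":[0,0,0],"hand":1},
    {"offset":[0,0,-0.25],"dr":[0,0,0],"hand":1},
    {"offset":[0,0,-0.35],"dr":[0,0,0],"hand":1},
  ],
)

```text
time_s: 5.2
eef_pos: [461.8, -282.1, 149.6]
ee_rot: [-0.002, 0.968, 0.249, -0.001]
force: [-0.5, -0.7, 1.1]
grip_width: 0.993
grip_force: 0.0
```

```bash
python3 - <<'E'
from h import *
plan(383,-243,200,None,3)
E
```

```text
from [ 461.8 -282.1  149.6] 28.8 to 383 -243 200 28.8 step mm 33.8 turn/row 0.0
off [-0.139, -0.201, -0.14] dr_z -0.0
same x 3
```

Call:
arm_command(
  increments=[
    {"offset":[-0.14,-0.2,-0.14],"dr":[0,0,0],"hand":1},
    {"offset":[-0.14,-0.2,-0.14],"dr":[0,0,0],"hand":1},
    {"offset":[-0.14,-0.2,-0.14],"dr":[0,0,0],"hand":1},
    {"offset":[0,0,0],"dr":[0,0,0],"hand":1},
    {"offset":[0,0,0],"dr":[0,0,0],"hand":1},
  ],
)

```text
time_s: 5.7
eef_pos: [383.9, -244.4, 201.1]
ee_rot: [0.001, 0.969, 0.249, 0.0]
force: [0.6, -0.6, 0.3]
grip_width: 1.006
grip_force: 0.0
```

```bash
python3 - <<'E'
from h import *
import pickle
plan(462,-283,78,None,1)
g=np.load("g.npy");c=ctrl.camera_info("wrist");im=ctrl.capture("wrist")[...,::-1]
cv2.imwrite("pics/wrist4.png",im);pickle.dump(c,open("wrist4.pkl","wb"))
print("C",(-np.array(c["R"]).T@c["t"]).round(1))
u=proj(c,g2w(g,[(-132,-73,32)]))[0].round().astype(int);x0,y0=np.maximum(u-[40,30],0);print(x0,y0)
cv2.imwrite("pics/w4c.png",cv2.resize(cv2.convertScaleAbs(im[y0:y0+60,x0:x0+80],alpha=1.5),None,fx=10,fy=10,interpolation=cv2.INTER_CUBIC))
E
```

```text
from [ 383.9 -244.4  201.1] 28.8 to 462 -283 78 28.8 step mm 150.9 turn/row 0.0
off [0.415, 0.596, 1.026] dr_z -0.0
same x 1
C [ 452.6 -208.9  343.8]
234 69
```

View pics/w4c.png

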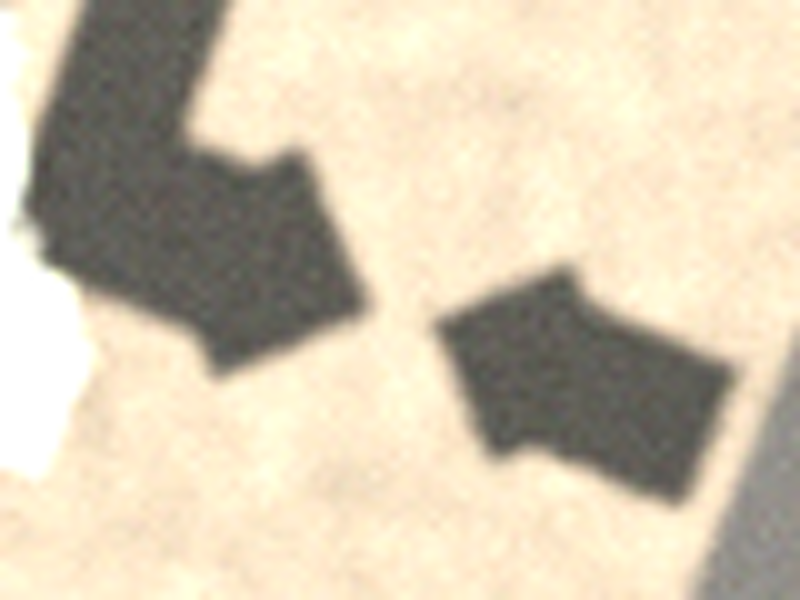

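Viewed from nearly overhead, the pointer tip is at (368,308) and the mark tip at (437,323), close to lined up. Computing the offset.

```bash
python3 - <<'E'
from h import *
import pickle
c=pickle.load(open("wrist4.pkl","rb"))
P=crop([(368,306),(300,150),(220,378)],10,234,69);M=crop([(437,323),(573,265),(496,458)],10,234,69)
print(tog(ray(c,P,35)).round(2))
for z in(30,35):print(z,tog(ray(c,M,z)).round(2))
# sub-pixel: dark mask extents along gauge x
im=cv2.imread("pics/wrist4.png").astype(float).mean(2)
xs,ys=np.arange(-155,-105,.25),np.arange(-95,-50,.25);g=np.load("g.npy")
for nm,z,yr in(("ptr",35,np.arange(-69,-62,1)),("mark",31,np.arange(-84,-74,1))):
    for y in yr:
        q=proj(c,g2w(g,[(x,y,z) for x in xs])).astype(np.float32)
        v=cv2.remap(im.astype(np.float32),q[:,:1],q[:,1:],cv2.INTER_LINEAR).ravel()
        d=xs[(v<85)];print(nm,y,(d.min(),d.max(),(d.min()+d.max())/2) if len(d) else None)
E
```

```text
[[-133.43  -69.68]
 [-123.06  -59.15]
 [-144.29  -59.37]]
30 [[-132.54  -76.  ]
 [-123.13  -85.75]
 [-141.82  -85.55]]
35 [[-132.51  -76.05]
 [-123.26  -85.66]
 [-141.65  -85.46]]
ptr -69 None
ptr -68 (np.float64(-135.0), np.float64(-132.5), np.float64(-133.75))
ptr -67 (np.float64(-135.75), np.float64(-131.5), np.float64(-133.625))
ptr -66 (np.float64(-136.75), np.float64(-130.5), np.float64(-133.625))
ptr -65 (np.float64(-138.0), np.float64(-129.5), np.float64(-133.75))
ptr -64 (np.float64(-139.25), np.float64(-128.5), np.float64(-133.875))
ptr -63 (np.float64(-139.75), np.float64(-127.5), np.float64(-133.625))
mark -84 (np.float64(-140.25), np.float64(-125.25), np.float64(-132.75))
mark -83 (np.float64(-139.5), np.float64(-126.0), np.float64(-132.75))
mark -82 (np.float64(-138.25), np.float64(-127.25), np.float64(-132.75))
mark -81 (np.float64(-137.25), np.float64(-128.0), np.float64(-132.625))
mark -80 (np.float64(-136.25), np.float64(-129.0), np.float64(-132.625))
mark -79 (np.float64(-135.0), np.float64(-130.0), np.float64(-132.5))
mark -78 (np.float64(-134.0), np.float64(-130.75), np.float64(-132.375))
mark -77 (np.float64(-133.25), np.float64(-132.0), np.float64(-132.625))
mark -76 None
mark -75 None
```

Pointer offset is about -1.1 mm, which counts as lined up. Next are the tins. I'll keep tool x along gauge +y and push with the fingers part open as a cradle.

```bash
python3 - <<'E'
from h import *
g=np.load("g.npy");c=ctrl.camera_info("scene")
print("A start",g2w(g,[(-53,348,150)]).round(1),np.degrees(g[2])+90)
print("boxes ground",ray(c,[(363,287),(420,270)],0).round(), "box top corners",ray(c,[(405,228),(455,187)],120).round())
t=g2w(g,[(-53,348,150)])[0];plan(*t,97.2,12)
E
```

```text
A start [[476.1 225.2 150. ]] 97.22602292932982
boxes ground [[877.  69.   0.]
 [915. 256.   0.]] box top corners [[839. 240. 120.]
 [776. 515. 120.]]
from [ 384.  -244.4  200.6] 28.8 to 476.1189282039957 225.1528954688531 150.0 97.2 step mm 40.1 turn/row 5.7
off [0.213, -0.255, 0.035] dr_z -0.127
off [0.238, -0.232, 0.035] dr_z -0.127
off [0.259, -0.208, 0.035] dr_z -0.127
off [0.279, -0.181, 0.035] dr_z -0.127
off [0.295, -0.152, 0.035] dr_z -0.127
off [0.309, -0.122, 0.035] dr_z -0.127
off [0.32, -0.091, 0.035] dr_z -0.127
off [0.327, -0.059, 0.035] dr_z -0.127
off [0.331, -0.026, 0.035] dr_z -0.127
off [0.332, 0.007, 0.035] dr_z -0.127
off [0.33, 0.04, 0.035] dr_z -0.127
off [0.324, 0.072, 0.035] dr_z -0.127
```

Call:
arm_command(
  increments=[
    {"offset":[0.21,-0.255,0.03],"dr":[0,0,-0.127],"hand":0.2},
    {"offset":[0.24,-0.23,0.03],"dr":[0,0,-0.127],"hand":0.2},
    {"offset":[0.26,-0.21,0.03],"dr":[0,0,-0.127],"hand":0.2},
    {"offset":[0.28,-0.18,0.03],"dr":[0,0,-0.127],"hand":0.2},
    {"offset":[0.295,-0.15,0.03],"dr":[0,0,-0.127],"hand":0.2},
    {"offset":[0.31,-0.12,0.03],"dr":[0,0,-0.127],"hand":0.2},
    {"offset":[0.32,-0.09,0.03],"dr":[0,0,-0.127],"hand":0.2},
    {"offset":[0.325,-0.06,0.03],"dr":[0,0,-0.127],"hand":0.2},
  ],
)

```text
time_s: 6.55
eef_pos: [445.7, 70.5, 171.0]
ee_rot: [-0.0, 0.794, 0.607, -0.0]
force: [0.4, 0.3, 0.6]
grip_width: 0.599
grip_force: 0.0
```

Call:
arm_command(
  increments=[
    {"offset":[0.33,-0.025,0.035],"dr":[0,0,-0.127],"hand":0.2},
    {"offset":[0.33,0.007,0.035],"dr":[0,0,-0.127],"hand":0.2},
    {"offset":[0.33,0.04,0.035],"dr":[0,0,-0.127],"hand":0.2},
    {"offset":[0.325,0.07,0.035],"dr":[0,0,-0.127],"hand":0.2},
    {"offset":[0,0,0],"dr":[0,0,0],"hand":0.2},
    {"offset":[0,0,0],"dr":[0,0,0],"hand":0.2},
  ],
)

```text
time_s: 7.15
eef_pos: [475.0, 225.4, 153.9]
ee_rot: [-0.001, 0.66, 0.752, -0.001]
force: [-0.3, 0.4, -0.5]
grip_width: 0.598
grip_force: 0.0
```

```bash
cat >> h.py <<'E'
def st():
    s=ctrl.sense();w,x,y,z=s["ee_rot"];g=np.load("g.npy")
    print("t",round(s["time_s"],2),"gauge",tog(np.array([s["eef_pos"]])).round(1),"z",round(s["eef_pos"][2],1),"yaw_g",round(np.degrees(np.arctan2(2*(x*y+w*z),1-2*(y*y+z*z))-g[2]),2),"F",s["force"].round(1),"w",round(s["grip_width"]*85,1))
E
python3 -c "
from h import *
st()
im=ctrl.capture('scene');cv2.imwrite('pics/s5.png',im[...,::-1])"
```

```text
t 7.15 gauge [[-54.  348.4]] z 153.9 yaw_g 90.25 F [-0.3  0.4 -0.5] w 50.8
```

Call:
arm_command(
  increments=[
    {"offset":[0,0,0.24],"dr":[0,0,0],"hand":0.2},
    {"offset":[0,0,0.24],"dr":[0,0,0],"hand":0.2},
    {"offset":[0,0,0.24],"dr":[0,0,0],"hand":0.2},
    {"offset":[0,0,0.24],"dr":[0,0,0],"hand":0.2},
    {"offset":[-0.06,0,0],"dr":[0,0,0],"hand":0.2},
    {"offset":[-0.08,0,0],"dr":[0,0,0],"hand":0.2},
    {"offset":[-0.1,0.01,0],"dr":[0,0,0],"hand":0.2},
    {"offset":[-0.14,0.03,0],"dr":[0,0,0],"hand":0.2},
  ],
)

```text
time_s: 8.0
eef_pos: [486.6, 179.4, 41.7]
ee_rot: [0.001, 0.66, 0.751, 0.001]
force: [-1.5, 3.1, 0.8]
grip_width: 0.6
grip_force: 0.5
```

Call:
arm_command(
  increments=[
    {"offset":[-0.16,0.05,0],"dr":[0,0,0],"hand":0.2},
    {"offset":[-0.16,0.05,0],"dr":[0,0,0],"hand":0.2},
    {"offset":[-0.16,0.05,0],"dr":[0,0,0],"hand":0.2},
    {"offset":[-0.16,0.05,0],"dr":[0,0,0],"hand":0.2},
    {"offset":[-0.16,0.05,0],"dr":[0,0,0],"hand":0.2},
    {"offset":[-0.16,0.05,0],"dr":[0,0,0],"hand":0.2},
    {"offset":[-0.16,0.05,0],"dr":[0,0,0],"hand":0.2},
    {"offset":[-0.12,0.03,0],"dr":[0,0,0],"hand":0.2},
  ],
)

```text
time_s: 8.8
eef_pos: [551.1, 36.6, 41.6]
ee_rot: [0.001, 0.66, 0.751, 0.001]
force: [-1.5, 3.5, 2.5]
grip_width: 0.597
grip_force: 0.4
```

```bash
python3 -c "
from h import *
st()
im=ctrl.capture('scene')[...,::-1];cv2.imwrite('pics/s6.png',im)
cv2.imwrite('pics/s6c.png',cv2.resize(im[130:300,160:400],(800,567),interpolation=cv2.INTER_CUBIC))"
```

```text
t 8.8 gauge [[ -2.3 151.5]] z 41.6 yaw_g 90.12 F [-1.5  3.5  2.5] w 50.7
```

View pics/s6c.png

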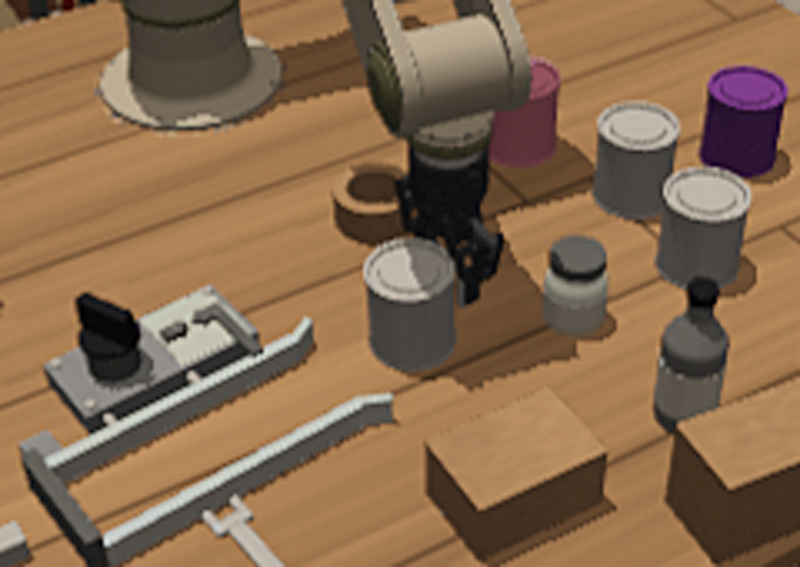

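The tin sits squarely in the cradle, with its top centre at crop (409,270). All bystanders are undisturbed.

```bash
python3 -c "
from h import *
c=ctrl.camera_info('scene')
print(tog(ray(c,crop([(409,270)],3.333,160,130),95)))"
```

```text
[[ -2.97075228 102.91804243]]
```

Call:
arm_command(
  increments=[
    {"offset":[-0.1,0.01,0],"dr":[0,0,0],"hand":0.2},
    {"offset":[-0.16,0.01,0],"dr":[0,0,0],"hand":0.2},
    {"offset":[-0.18,0.01,0],"dr":[0,0,0],"hand":0.2},
    {"offset":[-0.18,0,0],"dr":[0,0,0],"hand":0.2},
    {"offset":[-0.18,0,0],"dr":[0,0,0],"hand":0.2},
    {"offset":[-0.18,0,0],"dr":[0,0,0],"hand":0.2},
    {"offset":[-0.18,0,0],"dr":[0,0,0],"hand":0.2},
    {"offset":[-0.18,0,0],"dr":[0,0,0],"hand":0.2},
  ],
)

```text
time_s: 9.65
eef_pos: [574.5, -121.0, 40.6]
ee_rot: [0.0, 0.66, 0.752, 0.0]
force: [-0.1, 3.9, 2.4]
grip_width: 0.6
grip_force: 0.5
```

Call:
arm_command(
  increments=[
    {"offset":[-0.18,0,0],"dr":[0,0,0],"hand":0.2},
    {"offset":[-0.18,0,0],"dr":[0,0,0],"hand":0.2},
    {"offset":[-0.18,0,0],"dr":[0,0,0],"hand":0.2},
    {"offset":[-0.18,0,0],"dr":[0,0,0],"hand":0.2},
    {"offset":[-0.18,0,0],"dr":[0,0,0],"hand":0.2},
    {"offset":[-0.18,0,0],"dr":[0,0,0],"hand":0.2},
    {"offset":[-0.14,0,0],"dr":[0,0,0],"hand":0.2},
    {"offset":[-0.1,0,0],"dr":[0,0,0],"hand":0.2},
  ],
)

```text
time_s: 10.45
eef_pos: [594.9, -278.3, 40.5]
ee_rot: [0.0, 0.66, 0.751, 0.0]
force: [-0.6, 4.7, 2.7]
grip_width: 0.599
grip_force: 0.4
```

```bash
python3 -c "
from h import *
st()"
```

```text
t 10.45 gauge [[   1.5 -166.4]] z 40.5 yaw_g 90.19 F [-0.6  4.7  2.7] w 51.0
```

Call:
arm_command(
  increments=[
    {"offset":[-0.025,0,0],"dr":[0,0,0],"hand":0.2},
    {"offset":[-0.025,0,0],"dr":[0,0,0],"hand":0.2},
    {"offset":[0,0,0],"dr":[0,0,0],"hand":0.2},
  ],
)

```text
time_s: 10.75
eef_pos: [595.7, -283.1, 40.0]
ee_rot: [-0.0, 0.66, 0.752, -0.0]
force: [-1.0, 0.8, 2.2]
grip_width: 0.599
grip_force: 0.1
```

```bash
python3 -c "
from h import *
st()"
```

```text
t 10.75 gauge [[   1.7 -171.3]] z 40.0 yaw_g 90.22 F [-1.   0.8  2.2] w 50.9
```

Call:
arm_command(
  increments=[
    {"offset":[-0.02,0,0],"dr":[0,0,0],"hand":0.2},
    {"offset":[-0.02,0,0],"dr":[0,0,0],"hand":0.2},
    {"offset":[0,0,0],"dr":[0,0,0],"hand":0.2},
  ],
)

```text
time_s: 11.05
eef_pos: [596.4, -288.3, 39.9]
ee_rot: [0.0, 0.66, 0.751, -0.0]
force: [0.1, 1.5, 1.4]
grip_width: 0.598
grip_force: 0.4
```

Call:
arm_command(
  increments=[
    {"offset":[-0.015,0,0],"dr":[0,0,0],"hand":0.2},
    {"offset":[-0.01,0,0],"dr":[0,0,0],"hand":0.2},
  ],
)

```text
time_s: 11.25
eef_pos: [596.7, -290.8, 40.1]
ee_rot: [-0.0, 0.66, 0.751, 0.0]
force: [-1.8, 8.2, 5.1]
grip_width: 0.598
grip_force: 2.0
```

Call:
arm_command(
  increments=[
    {"offset":[-0.01,0,0],"dr":[0,0,0],"hand":0.2},
    {"offset":[0,0,0],"dr":[0,0,0],"hand":0.2},
  ],
)

```text
time_s: 11.45
eef_pos: [596.9, -290.9, 40.1]
ee_rot: [-0.001, 0.66, 0.752, 0.001]
force: [-1.5, 10.0, 5.4]
grip_width: 0.601
grip_force: 2.5
```

```bash
python3 -c "
from h import *
st()
g=np.load('g.npy')
t=g2w(g,[(-35,505,160)])[0];print(t)
"
```

```text
t 11.45 gauge [[   1.9 -179.2]] z 40.1 yaw_g 90.22 F [-1.5 10.   5.4] w 51.1
[474.22790581 383.1700592  160.        ]
```

Call:
arm_command(
  increments=[
    {"offset":[0.15,0,0],"dr":[0,0,0],"hand":0.2},
    {"offset":[0.15,0,-0.33],"dr":[0,0,0],"hand":0.2},
    {"offset":[0.2,0,-0.33],"dr":[0,0,0],"hand":0.2},
    {"offset":[0.2,0,-0.33],"dr":[0,0,0],"hand":0.2},
    {"offset":[0.4,-0.03,0],"dr":[0,0,0],"hand":0.2},
    {"offset":[0.4,-0.03,0],"dr":[0,0,0],"hand":0.2},
    {"offset":[0.4,-0.03,0],"dr":[0,0,0],"hand":0.2},
    {"offset":[0.4,-0.03,0],"dr":[0,0,0],"hand":0.2},
  ],
)

```text
time_s: 12.25
eef_pos: [546.5, -19.3, 158.9]
ee_rot: [0.001, 0.66, 0.751, -0.0]
force: [1.8, 0.1, -0.6]
grip_width: 0.599
grip_force: 0.0
```

Call:
arm_command(
  increments=[
    {"offset":[0.4,-0.03,0],"dr":[0,0,0],"hand":0.2},
    {"offset":[0.4,-0.03,0],"dr":[0,0,0],"hand":0.2},
    {"offset":[0.4,-0.03,0],"dr":[0,0,0],"hand":0.2},
    {"offset":[0.4,-0.03,0],"dr":[0,0,0],"hand":0.2},
    {"offset":[0.4,-0.03,0],"dr":[0,0,0],"hand":0.2},
    {"offset":[0.4,-0.03,0],"dr":[0,0,0],"hand":0.2},
    {"offset":[0.4,0,0],"dr":[0,0,0],"hand":0.2},
    {"offset":[0.4,0,0],"dr":[0,0,0],"hand":0.2},
  ],
)

```text
time_s: 13.05
eef_pos: [475.8, 359.1, 159.0]
ee_rot: [0.001, 0.66, 0.751, 0.0]
force: [1.4, -0.8, 0.9]
grip_width: 0.599
grip_force: 0.0
```

```bash
python3 -c "
from h import *
st()
"
```

```text
t 13.05 gauge [[-36.4 480.9]] z 159.0 yaw_g 90.18 F [ 1.4 -0.8  0.9] w 50.9
```

Call:
arm_command(
  increments=[
    {"offset":[0.22,0.01,0],"dr":[0,0,0],"hand":0.2},
    {"offset":[0,0,0.24],"dr":[0,0,0],"hand":0.2},
    {"offset":[0,0,0.25],"dr":[0,0,0],"hand":0.2},
    {"offset":[0,0,0.25],"dr":[0,0,0],"hand":0.2},
    {"offset":[0,0,0.25],"dr":[0,0,0],"hand":0.2},
    {"offset":[-0.06,0,0],"dr":[0,0,0],"hand":0.2},
    {"offset":[-0.08,0,0],"dr":[0,0,0],"hand":0.2},
    {"offset":[-0.12,0,0],"dr":[0,0,0],"hand":0.2},
  ],
)

```text
time_s: 13.85
eef_pos: [478.8, 352.6, 42.0]
ee_rot: [0.001, 0.66, 0.752, 0.002]
force: [-0.6, 1.7, 1.4]
grip_width: 0.599
grip_force: 0.4
```

Call:
arm_command(
  increments=[
    {"offset":[-0.17,0.005,0],"dr":[0,0,0],"hand":0.2},
    {"offset":[-0.17,0.005,0],"dr":[0,0,0],"hand":0.2},
    {"offset":[-0.17,0.005,0],"dr":[0,0,0],"hand":0.2},
    {"offset":[-0.17,0.005,0],"dr":[0,0,0],"hand":0.2},
    {"offset":[-0.17,0.005,0],"dr":[0,0,0],"hand":0.2},
    {"offset":[-0.17,0.005,0],"dr":[0,0,0],"hand":0.2},
    {"offset":[-0.17,0.005,0],"dr":[0,0,0],"hand":0.2},
    {"offset":[-0.17,0.005,0],"dr":[0,0,0],"hand":0.2},
  ],
)

```text
time_s: 14.65
eef_pos: [504.5, 190.0, 41.9]
ee_rot: [0.001, 0.66, 0.751, 0.001]
force: [-0.2, 1.9, 0.3]
grip_width: 0.604
grip_force: 0.4
```

Call:
arm_command(
  increments=[
    {"offset":[-0.17,0.02,0],"dr":[0,0,0],"hand":0.2},
    {"offset":[-0.17,0.02,0],"dr":[0,0,0],"hand":0.2},
    {"offset":[-0.17,0.04,0],"dr":[0,0,0],"hand":0.2},
    {"offset":[-0.17,0.04,0],"dr":[0,0,0],"hand":0.2},
    {"offset":[-0.17,0.04,0],"dr":[0,0,0],"hand":0.2},
    {"offset":[-0.17,0.04,0],"dr":[0,0,0],"hand":0.2},
    {"offset":[-0.17,0.04,0],"dr":[0,0,0],"hand":0.2},
    {"offset":[-0.15,0.04,0],"dr":[0,0,0],"hand":0.2},
  ],
)

```text
time_s: 15.45
eef_pos: [558.4, 34.5, 41.6]
ee_rot: [0.001, 0.66, 0.751, 0.001]
force: [-1.0, 2.8, 0.8]
grip_width: 0.602
grip_force: 0.3
```

```bash
cat >> h.py <<'E'
def greytins(name='scene',z=95):
    """tin top centres (gauge) from bright low-saturation ellipses"""
    c=ctrl.camera_info(name);im=ctrl.capture(name)[...,::-1];h=cv2.cvtColor(im,cv2.COLOR_BGR2HSV)
    m=((h[...,1]<45)&(h[...,2]>125)).astype(np.uint8);n,l,s,cc=cv2.connectedComponentsWithStats(m)
    for i in range(1,n):
        if 100<s[i,4]<700:
            u=[s[i,0]+(s[i,2]-1)/2,s[i,1]+(s[i,3]-1)/2];print(s[i].tolist(),tog(ray(c,[u],z)).round(1))
    return im
E
python3 -c "
from h import *
st()
cv2.imwrite('pics/s7.png',greytins())
"
```

```text
t 15.45 gauge [[  4.6 148.6]] z 41.6 yaw_g 90.15 F [-1.   2.8  0.8] w 51.1
[0, 84, 25, 18, 144] [[-1531.6  -376.5]]
[359, 180, 26, 16, 322] [[ 90.7 411.1]]
[64, 193, 21, 51, 244] [[-390.1 -434.1]]
[270, 203, 20, 19, 242] [[-3.5 91.8]]
[76, 206, 21, 27, 139] [[-360.8 -405.4]]
[202, 216, 35, 29, 442] [[ -52.2 -102.5]]
[191, 248, 87, 46, 332] [[ 114.  -156.1]]
[221, 278, 42, 44, 329] [[ 209.6 -195.2]]
[136, 287, 31, 18, 203] [[  51.7 -373.6]]
```

Call:
arm_command(
  increments=[
    {"offset":[-0.1,-0.01,0],"dr":[0,0,0],"hand":0.2},
    {"offset":[-0.16,-0.01,0],"dr":[0,0,0],"hand":0.2},
    {"offset":[-0.17,-0.01,0],"dr":[0,0,0],"hand":0.2},
    {"offset":[-0.17,0,0],"dr":[0,0,0],"hand":0.2},
    {"offset":[-0.17,0,0],"dr":[0,0,0],"hand":0.2},
    {"offset":[-0.17,0,0],"dr":[0,0,0],"hand":0.2},
    {"offset":[-0.17,0,0],"dr":[0,0,0],"hand":0.2},
    {"offset":[-0.17,0,0],"dr":[0,0,0],"hand":0.2},
  ],
)

```text
time_s: 16.3
eef_pos: [573.8, -116.8, 40.5]
ee_rot: [0.0, 0.66, 0.752, 0.0]
force: [0.1, 3.1, 2.5]
grip_width: 0.601
grip_force: 0.2
```

Call:
arm_command(
  increments=[
    {"offset":[-0.17,0,0],"dr":[0,0,0],"hand":0.2},
    {"offset":[-0.17,0,0],"dr":[0,0,0],"hand":0.2},
    {"offset":[-0.12,0,0],"dr":[0,0,0],"hand":0.2},
    {"offset":[-0.1,0,0],"dr":[0,0,0],"hand":0.2},
    {"offset":[-0.04,0,0],"dr":[0,0,0],"hand":0.2},
    {"offset":[-0.02,0,0],"dr":[0,0,0],"hand":0.2},
    {"offset":[0,0,0],"dr":[0,0,0],"hand":0.2},
  ],
)

```text
time_s: 17.0
eef_pos: [583.5, -189.9, 39.9]
ee_rot: [-0.0, 0.66, 0.752, -0.0]
force: [-0.5, 1.0, -0.4]
grip_width: 0.6
grip_force: 0.0
```

```bash
python3 -c "
from h import *
st()
"
```

```text
t 17.0 gauge [[  1.3 -77.2]] z 39.9 yaw_g 90.22 F [-0.5  1.  -0.4] w 51.0
```

Call:
arm_command(
  increments=[
    {"offset":[-0.03,0,0],"dr":[0,0,0],"hand":0.2},
    {"offset":[-0.03,0,0],"dr":[0,0,0],"hand":0.2},
    {"offset":[-0.02,0,0],"dr":[0,0,0],"hand":0.2},
    {"offset":[-0.015,0,0],"dr":[0,0,0],"hand":0.2},
    {"offset":[0,0,0],"dr":[0,0,0],"hand":0.2},
  ],
)

```text
time_s: 17.5
eef_pos: [585.0, -201.4, 39.9]
ee_rot: [-0.0, 0.66, 0.751, -0.0]
force: [0.1, 3.0, -0.3]
grip_width: 0.602
grip_force: 0.0
```

Call:
arm_command(
  increments=[
    {"offset":[-0.015,0,0],"dr":[0,0,0],"hand":0.2},
    {"offset":[-0.015,0,0],"dr":[0,0,0],"hand":0.2},
    {"offset":[0,0,0],"dr":[0,0,0],"hand":0.2},
  ],
)

```text
time_s: 17.8
eef_pos: [585.0, -202.3, 39.8]
ee_rot: [-0.002, 0.66, 0.752, 0.001]
force: [-3.5, 15.3, 5.2]
grip_width: 0.602
grip_force: 0.0
```

```bash
python3 -c "
from h import *
st()
"
```

```text
t 17.8 gauge [[  1.3 -89.8]] z 39.8 yaw_g 90.23 F [-3.5 15.3  5.2] w 51.2
```

Call:
arm_command(
  increments=[
    {"offset":[0.15,0,0],"dr":[0,0,0],"hand":0.2},
    {"offset":[0.15,0,-0.35],"dr":[0,0,0],"hand":0.2},
    {"offset":[0.1,0,-0.35],"dr":[0,0,0],"hand":0.2},
    {"offset":[0.1,0,-0.35],"dr":[0,0,0],"hand":0.2},
    {"offset":[0,0,0],"dr":[0,0,0],"hand":0.2},
  ],
)

```text
time_s: 18.3
eef_pos: [579.9, -144.8, 172.3]
ee_rot: [0.005, 0.659, 0.752, 0.001]
force: [0.7, 0.3, 0.1]
grip_width: 0.599
grip_force: 0.0
```

```bash
python3 -c "
from h import *
st()
g=np.load('g.npy')
cv2.imwrite('pics/s8.png',greytins())
t=g2w(g,[(154,387,150)])[0];plan(*t,167.2,12)
"
```

```text
t 18.3 gauge [[  3.4 -32.1]] z 172.3 yaw_g 90.29 F [0.7 0.3 0.1] w 50.9
[0, 84, 25, 18, 154] [[-1531.6  -376.5]]
[359, 180, 26, 16, 325] [[ 90.7 411.1]]
[64, 193, 21, 51, 244] [[-390.1 -434.1]]
[76, 206, 21, 27, 139] [[-360.8 -405.4]]
[191, 250, 78, 44, 265] [[ 109.4 -167.8]]
[221, 278, 42, 44, 332] [[ 209.6 -195.2]]
[136, 287, 31, 18, 205] [[  51.7 -373.6]]
from [ 578.8 -145.1  168.9] 97.5 to 676.569297631301 289.8803965519078 150.0 167.2 step mm 37.2 turn/row 5.81
off [0.291, 0.107, 0.013] dr_z -0.129
off [0.278, 0.136, 0.013] dr_z -0.129
off [0.263, 0.163, 0.013] dr_z -0.129
off [0.245, 0.189, 0.013] dr_z -0.129
off [0.225, 0.213, 0.013] dr_z -0.129
off [0.202, 0.234, 0.013] dr_z -0.129
off [0.178, 0.254, 0.013] dr_z -0.129
off [0.151, 0.27, 0.013] dr_z -0.129
off [0.123, 0.284, 0.013] dr_z -0.129
off [0.093, 0.295, 0.013] dr_z -0.129
off [0.063, 0.303, 0.013] dr_z -0.129
off [0.032, 0.308, 0.013] dr_z -0.129
```

Call:
arm_command(
  increments=[
    {"offset":[0.29,0.11,0],"dr":[0,0,-0.13],"hand":0.2},
    {"offset":[0.28,0.135,0],"dr":[0,0,-0.13],"hand":0.2},
    {"offset":[0.26,0.165,0],"dr":[0,0,-0.13],"hand":0.2},
    {"offset":[0.245,0.19,0],"dr":[0,0,-0.13],"hand":0.2},
    {"offset":[0.225,0.21,0],"dr":[0,0,-0.13],"hand":0.2},
    {"offset":[0.2,0.235,0],"dr":[0,0,-0.13],"hand":0.2},
    {"offset":[0.18,0.255,0],"dr":[0,0,-0.13],"hand":0.2},
    {"offset":[0.15,0.27,0],"dr":[0,0,-0.13],"hand":0.2},
  ],
)

```text
time_s: 19.15
eef_pos: [643.0, 145.8, 164.3]
ee_rot: [-0.001, 0.305, 0.952, -0.001]
force: [0.4, 0.3, 1.0]
grip_width: 0.597
grip_force: 0.0
```

Call:
arm_command(
  increments=[
    {"offset":[0.12,0.285,0.02],"dr":[0,0,-0.13],"hand":0.2},
    {"offset":[0.095,0.295,0.02],"dr":[0,0,-0.13],"hand":0.2},
    {"offset":[0.065,0.305,0.04],"dr":[0,0,-0.13],"hand":0.2},
    {"offset":[0.03,0.31,0.06],"dr":[0,0,-0.12],"hand":0.2},
    {"offset":[0,0,0],"dr":[0,0,0],"hand":0.2},
    {"offset":[0,0,0],"dr":[0,0,0],"hand":0.2},
  ],
)

```text
time_s: 19.75
eef_pos: [674.9, 290.2, 147.0]
ee_rot: [-0.001, 0.112, 0.994, -0.001]
force: [-0.2, -0.3, 0.2]
grip_width: 0.604
grip_force: 0.0
```

```bash
python3 -c "
from h import *
st()
plan(676.6,289.9,41,167.2,4)
"
```

```text
t 19.75 gauge [[152.4 387.6]] z 147.0 yaw_g 159.96 F [-0.2 -0.3  0.2] w 51.3
from [674.9 290.2 147. ] 167.2 to 676.6 289.9 41 167.2 step mm 26.5 turn/row 0.0
off [-0.004, 0.0, 0.221] dr_z -0.0
off [-0.004, 0.0, 0.221] dr_z -0.0
off [-0.004, 0.0, 0.221] dr_z -0.0
off [-0.004, 0.0, 0.221] dr_z -0.0
```

Call:
arm_command(
  increments=[
    {"offset":[0,0,0.22],"dr":[0,0,0],"hand":0.2},
    {"offset":[0,0,0.22],"dr":[0,0,0],"hand":0.2},
    {"offset":[0,0,0.22],"dr":[0,0,0],"hand":0.2},
    {"offset":[0,0,0.22],"dr":[0,0,0],"hand":0.2},
    {"offset":[0.07,0,0],"dr":[0,0,0],"hand":0.2},
    {"offset":[0.07,0,0],"dr":[0,0,0],"hand":0.2},
    {"offset":[0.07,-0.01,0],"dr":[0,0,0],"hand":0.2},
    {"offset":[0.1,-0.025,0],"dr":[0,0,0],"hand":0.2},
  ],
)

```text
time_s: 20.55
eef_pos: [638.5, 292.6, 43.7]
ee_rot: [0.001, 0.113, 0.994, 0.0]
force: [1.1, 0.9, 0.2]
grip_width: 0.603
grip_force: 0.5
```

Call:
arm_command(
  increments=[
    {"offset":[0.14,-0.04,0],"dr":[0,0,0],"hand":0.2},
    {"offset":[0.14,-0.04,0],"dr":[0,0,0],"hand":0.2},
    {"offset":[0.14,-0.04,0],"dr":[0,0,0],"hand":0.2},
    {"offset":[0.14,-0.04,0],"dr":[0,0,0],"hand":0.2},
    {"offset":[0,0,0],"dr":[0,0,0],"hand":0.2},
  ],
)

```text
time_s: 21.05
eef_pos: [567.1, 289.3, 43.8]
ee_rot: [-0.001, 0.112, 0.994, -0.0]
force: [0.2, 0.5, -0.6]
grip_width: 0.599
grip_force: 0.0
```

```bash
python3 -c "
from h import *
st()
cv2.imwrite('pics/s9.png',greytins())
"
```

```text
t 21.05 gauge [[ 45.3 400.2]] z 43.8 yaw_g 159.87 F [ 0.2  0.5 -0.6] w 51.0
[0, 84, 25, 18, 172] [[-1531.6  -376.5]]
[64, 193, 21, 51, 244] [[-390.1 -434.1]]
[76, 206, 21, 27, 139] [[-360.8 -405.4]]
[191, 248, 87, 46, 319] [[ 114.  -156.1]]
[221, 278, 42, 44, 329] [[ 209.6 -195.2]]
[136, 287, 31, 18, 204] [[  51.7 -373.6]]
```

Call:
arm_command(
  increments=[
    {"offset":[0.1,-0.028,0],"dr":[0,0,0],"hand":0.2},
    {"offset":[0.1,-0.028,0],"dr":[0,0,0],"hand":0.2},
    {"offset":[0,0,0],"dr":[0,0,0],"hand":0.2},
    {"offset":[-0.15,0,0],"dr":[0,0,0],"hand":0.2},
    {"offset":[-0.15,0,-0.2],"dr":[0,0,0],"hand":0.2},
    {"offset":[0,0,-0.4],"dr":[0,0,0],"hand":0.2},
    {"offset":[0,0,-0.4],"dr":[0,0,0],"hand":0.2},
    {"offset":[0,0,0],"dr":[0,0,0],"hand":0.2},
  ],
)

```text
time_s: 21.9
eef_pos: [582.2, 281.4, 171.0]
ee_rot: [0.006, 0.112, 0.994, 0.002]
force: [0.2, 1.5, -0.3]
grip_width: 0.6
grip_force: 0.0
```

```bash
python3 -c "
from h import *
st()
cv2.imwrite('pics/s10.png',greytins())
greytins('side')
"
```

```text
t 21.9 gauge [[ 59.3 390.5]] z 171.0 yaw_g 159.89 F [ 0.2  1.5 -0.3] w 51.0
[0, 84, 25, 18, 155] [[-1531.6  -376.5]]
[64, 193, 21, 51, 244] [[-390.1 -434.1]]
[76, 206, 21, 27, 139] [[-360.8 -405.4]]
[191, 248, 87, 46, 319] [[ 114.  -156.1]]
[221, 278, 42, 44, 331] [[ 209.6 -195.2]]
[136, 287, 31, 18, 205] [[  51.7 -373.6]]
[412, 114, 81, 27, 246] [[-231.1 -655.7]]
[422, 128, 43, 18, 179] [[-231.7 -561.2]]
```

```bash
python3 -c "
from h import *
g=np.load('g.npy')
t=g2w(g,[(-24,500,160)])[0];plan(*t,97.2,9)
"
```

```text
from [579.7 280.8 164.3] 167.1 to 485.76945935758783 379.5933929054178 160.0 97.2 step mm 15.2 turn/row -7.77
off [0.105, 0.07, 0.004] dr_z 0.173
off [0.114, 0.055, 0.004] dr_z 0.173
off [0.12, 0.039, 0.004] dr_z 0.173
off [0.124, 0.023, 0.004] dr_z 0.173
off [0.126, 0.006, 0.004] dr_z 0.173
off [0.126, -0.012, 0.004] dr_z 0.173
off [0.123, -0.028, 0.004] dr_z 0.173
off [0.118, -0.045, 0.004] dr_z 0.173
off [0.111, -0.06, 0.004] dr_z 0.173
```

Call:
arm_command(
  increments=[
    {"offset":[0.105,0.07,0],"dr":[0,0,0.173],"hand":0.2},
    {"offset":[0.115,0.055,0],"dr":[0,0,0.173],"hand":0.2},
    {"offset":[0.12,0.04,0],"dr":[0,0,0.173],"hand":0.2},
    {"offset":[0.125,0.023,0],"dr":[0,0,0.173],"hand":0.2},
    {"offset":[0.125,0.006,0],"dr":[0,0,0.173],"hand":0.2},
    {"offset":[0.125,-0.012,0],"dr":[0,0,0.173],"hand":0.2},
    {"offset":[0.125,-0.028,0],"dr":[0,0,0.173],"hand":0.2},
    {"offset":[0.12,-0.045,0],"dr":[0,0,0.173],"hand":0.2},
  ],
)

```text
time_s: 22.8
eef_pos: [494.5, 369.5, 161.7]
ee_rot: [-0.001, 0.612, 0.791, -0.001]
force: [-0.0, 0.0, -0.6]
grip_width: 0.6
grip_force: 0.0
```

Call:
arm_command(
  increments=[
    {"offset":[0.11,-0.06,0],"dr":[0,0,0.173],"hand":0.2},
    {"offset":[0,0,0],"dr":[0,0,0],"hand":0.2},
    {"offset":[0,0,0],"dr":[0,0,0],"hand":0.2},
  ],
)

```text
time_s: 23.1
eef_pos: [484.8, 380.0, 162.5]
ee_rot: [-0.0, 0.661, 0.751, -0.001]
force: [-0.3, 0.0, -0.9]
grip_width: 0.596
grip_force: 0.0
```

```bash
python3 -c "
from h import *
st()
g=np.load('g.npy');c=ctrl.camera_info('scene')
im=greytins();cv2.imwrite('pics/s11.png',im)
print(proj(c,g2w(g,[(-24,418,95),(-24,462,95),(20,418,95),(-24,418,0)])).round())
h=cv2.cvtColor(im,cv2.COLOR_BGR2HSV)
u=proj(c,g2w(g,[(-24,418,95)]))[0].round().astype(int)
for y in range(u[1]-24,u[1]+40,4):print(y,*[('%d/%d'%(h[y,x,1],h[y,x,2])) for x in range(u[0]-24,u[0]+28,4)])
"
```

```text
t 23.1 gauge [[-24.9 500.5]] z 162.5 yaw_g 90.1 F [-0.3  0.  -0.9] w 50.7
[337, 166, 25, 13, 220] [[-21.7 416. ]]
[64, 193, 21, 51, 244] [[-390.1 -434.1]]
[76, 206, 21, 27, 139] [[-360.8 -405.4]]
[191, 248, 87, 46, 319] [[ 114.  -156.1]]
[221, 278, 42, 44, 329] [[ 209.6 -195.2]]
[136, 287, 31, 18, 204] [[  51.7 -373.6]]
[[349. 172.]
 [358. 167.]
 [358. 177.]
 [347. 193.]]
148 129/101 139/92 142/99 136/148 130/167 135/136 132/156 131/164 132/157 131/168 131/168 128/181 43/18
152 114/139 143/98 139/81 134/154 131/165 130/159 131/164 132/168 130/171 129/176 129/168 130/169 83/166
156 112/143 141/96 131/163 132/162 132/168 131/170 129/176 130/173 132/164 132/168 131/173 130/171 159/125
160 116/88 131/171 131/168 129/176 128/175 131/166 133/167 129/176 129/172 129/170 131/167 131/166 216/39
164 122/88 133/157 128/175 131/164 136/174 117/168 109/162 133/174 131/168 131/165 131/161 131/173 182/42
168 120/89 138/98 140/106 92/119 31/149 27/191 31/123 33/115 17/91 132/178 130/172 130/178 170/42
172 122/86 140/104 139/101 24/194 30/171 27/191 27/191 27/192 30/160 49/171 137/128 134/179 151/44

[... 176 characters left out ...]
/100 130/47
184 130/173 129/176 140/111 18/72 30/68 33/70 32/72 34/74 32/72 143/102 139/99 140/93 138/94
188 136/137 131/170 130/175 15/70 36/71 32/71 34/76 34/74 29/71 141/94 141/105 138/105 138/107
192 128/177 128/181 131/171 27/75 32/72 32/71 36/77 34/75 29/71 140/106 136/103 128/195 139/112
196 130/165 130/169 129/172 77/120 33/70 35/73 36/77 31/75 26/78 134/110 127/193 138/94 137/99
200 131/169 122/153 98/140 128/171 132/180 128/152 101/91 145/111 142/81 131/175 131/169 130/172 132/158
204 64/120 25/101 23/101 23/101 112/159 129/182 128/175 131/168 130/173 141/116 129/180 129/174 129/170
208 68/60 25/102 25/101 23/102 54/76 132/168 130/173 130/176 129/176 131/171 139/121 138/120 134/160
```

Call:
arm_command(
  increments=[
    {"offset":[0,0,0.25],"dr":[0,0,0],"hand":0.2},
    {"offset":[0,0,0.25],"dr":[0,0,0],"hand":0.2},
    {"offset":[0,0,0.25],"dr":[0,0,0],"hand":0.2},
    {"offset":[0,0,0.25],"dr":[0,0,0],"hand":0.2},
    {"offset":[-0.12,0,0],"dr":[0,0,0],"hand":0.2},
    {"offset":[-0.12,0,0],"dr":[0,0,0],"hand":0.2},
    {"offset":[-0.06,0,0],"dr":[0,0,0],"hand":0.2},
    {"offset":[-0.08,0,0],"dr":[0,0,0],"hand":0.2},
  ],
)

```text
time_s: 23.95
eef_pos: [491.4, 334.7, 45.4]
ee_rot: [0.001, 0.662, 0.749, 0.002]
force: [-0.3, 2.2, 1.9]
grip_width: 0.603
grip_force: 0.5
```

Call:
arm_command(
  increments=[
    {"offset":[-0.14,0,0],"dr":[0,0,0],"hand":0.2},
    {"offset":[-0.17,0,0],"dr":[0,0,0],"hand":0.2},
    {"offset":[-0.17,0,0],"dr":[0,0,0],"hand":0.2},
    {"offset":[-0.17,0,0],"dr":[0,0,0],"hand":0.2},
    {"offset":[-0.17,0,0],"dr":[0,0,0],"hand":0.2},
    {"offset":[-0.17,0,0],"dr":[0,0,0],"hand":0.2},
    {"offset":[-0.17,0,0],"dr":[0,0,0],"hand":0.2},
    {"offset":[-0.17,0,0],"dr":[0,0,0],"hand":0.2},
  ],
)

```text
time_s: 24.75
eef_pos: [510.3, 175.6, 44.5]
ee_rot: [0.0, 0.662, 0.75, 0.001]
force: [-0.3, 3.0, 2.6]
grip_width: 0.6
grip_force: 0.9
```

Call:
arm_command(
  increments=[
    {"offset":[-0.17,0,0],"dr":[0,0,0],"hand":0.2},
    {"offset":[-0.17,0,0],"dr":[0,0,0],"hand":0.2},
    {"offset":[-0.17,0.04,0],"dr":[0,0,0],"hand":0.2},
    {"offset":[-0.17,0.04,0],"dr":[0,0,0],"hand":0.2},
    {"offset":[-0.17,0.04,0],"dr":[0,0,0],"hand":0.2},
    {"offset":[-0.17,0.04,0],"dr":[0,0,0],"hand":0.2},
    {"offset":[-0.17,0.04,0],"dr":[0,0,0],"hand":0.2},
  ],
)

```text
time_s: 25.45
eef_pos: [551.4, 36.7, 44.3]
ee_rot: [0.0, 0.662, 0.75, 0.0]
force: [-0.5, 2.8, 2.3]
grip_width: 0.6
grip_force: 0.5
```

```bash
python3 -c "
from h import *
st()
cv2.imwrite('pics/s12.png',greytins())
"
```

```text
t 25.45 gauge [[ -2.  151.6]] z 44.3 yaw_g 89.88 F [-0.5  2.8  2.3] w 51.0
[0, 84, 25, 18, 144] [[-1531.6  -376.5]]
[64, 193, 21, 51, 244] [[-390.1 -434.1]]
[270, 202, 19, 18, 229] [[-10.3  95.1]]
[76, 206, 21, 27, 138] [[-360.8 -405.4]]
[191, 248, 87, 46, 319] [[ 114.  -156.1]]
[221, 278, 42, 44, 330] [[ 209.6 -195.2]]
[136, 287, 31, 18, 203] [[  51.7 -373.6]]
```

Call:
arm_command(
  increments=[
    {"offset":[-0.1,0.015,0],"dr":[0,0,0],"hand":0.2},
    {"offset":[-0.15,0.015,0],"dr":[0,0,0],"hand":0.2},
    {"offset":[-0.17,0,0],"dr":[0,0,0],"hand":0.2},
    {"offset":[-0.17,0,0],"dr":[0,0,0],"hand":0.2},
    {"offset":[-0.17,0,0],"dr":[0,0,0],"hand":0.2},
    {"offset":[-0.17,0,0],"dr":[0,0,0],"hand":0.2},
    {"offset":[-0.12,0,0],"dr":[0,0,0],"hand":0.2},
    {"offset":[-0.08,0,0],"dr":[0,0,0],"hand":0.2},
  ],
)

```text
time_s: 26.3
eef_pos: [571.8, -96.7, 43.8]
ee_rot: [-0.0, 0.662, 0.75, 0.0]
force: [0.2, 2.4, 1.5]
grip_width: 0.601
grip_force: 0.3
```

Call:
arm_command(
  increments=[
    {"offset":[-0.03,0,0],"dr":[0,0,0],"hand":0.2},
    {"offset":[-0.03,0,0],"dr":[0,0,0],"hand":0.2},
    {"offset":[-0.03,0,0],"dr":[0,0,0],"hand":0.2},
    {"offset":[-0.02,0,0],"dr":[0,0,0],"hand":0.2},
    {"offset":[0,0,0],"dr":[0,0,0],"hand":0.2},
  ],
)

```text
time_s: 26.8
eef_pos: [573.5, -109.1, 43.6]
ee_rot: [0.0, 0.662, 0.75, -0.0]
force: [-0.4, 2.9, 1.5]
grip_width: 0.604
grip_force: 0.1
```

```bash
python3 -c "
from h import *
st()
"
```

```text
t 26.8 gauge [[1.6 4.2]] z 43.6 yaw_g 89.89 F [-0.4  2.9  1.5] w 51.3
```

Remaining is about 7 mm.

Call:
arm_command(
  increments=[
    {"offset":[-0.02,0,0],"dr":[0,0,0],"hand":0.2},
    {"offset":[-0.015,0,0],"dr":[0,0,0],"hand":0.2},
    {"offset":[0,0,0],"dr":[0,0,0],"hand":0.2},
  ],
)

```text
time_s: 27.1
eef_pos: [574.0, -113.4, 43.6]
ee_rot: [0.0, 0.662, 0.75, -0.0]
force: [-0.6, 2.1, 0.3]
grip_width: 0.6
grip_force: 0.1
```

Call:
arm_command(
  increments=[
    {"offset":[-0.015,0,0],"dr":[0,0,0],"hand":0.2},
    {"offset":[-0.01,0,0],"dr":[0,0,0],"hand":0.2},
    {"offset":[0,0,0],"dr":[0,0,0],"hand":0.2},
  ],
)

```text
time_s: 27.4
eef_pos: [573.9, -115.5, 43.1]
ee_rot: [-0.001, 0.662, 0.75, 0.0]
force: [-0.7, 6.5, -0.9]
grip_width: 0.599
grip_force: 0.4
```

```bash
python3 -c "
from h import *
st()
"
```

```text
t 27.4 gauge [[ 1.1 -2.3]] z 43.1 yaw_g 89.88 F [-0.7  6.5 -0.9] w 51.0
```

Call:
arm_command(
  increments=[
    {"offset":[-0.01,0,0],"dr":[0,0,0],"hand":0.2},
    {"offset":[-0.01,0,0],"dr":[0,0,0],"hand":0.2},
    {"offset":[0,0,0],"dr":[0,0,0],"hand":0.2},
  ],
)

```text
time_s: 27.7
eef_pos: [573.8, -115.9, 43.0]
ee_rot: [-0.003, 0.662, 0.75, 0.001]
force: [-1.8, 16.8, 2.7]
grip_width: 0.6
grip_force: 2.3
```

Call:
arm_command(
  increments=[
    {"offset":[0.1,0,0],"dr":[0,0,0],"hand":0.2},
    {"offset":[0.25,0,0],"dr":[0,0,0],"hand":0.2},
    {"offset":[0.15,0,-0.35],"dr":[0,0,0],"hand":0.2},
    {"offset":[0,0,-0.35],"dr":[0,0,0],"hand":0.2},
    {"offset":[0,0,-0.35],"dr":[0,0,0],"hand":0.2},
    {"offset":[0,0,-0.35],"dr":[0,0,0],"hand":0.2},
    {"offset":[0,0,0],"dr":[0,0,0],"hand":0.2},
  ],
)

```text
time_s: 28.4
eef_pos: [569.2, -59.7, 217.6]
ee_rot: [0.005, 0.662, 0.75, 0.002]
force: [0.6, -0.2, -0.3]
grip_width: 0.6
grip_force: 0.0
```

```bash
python3 -c "
from h import *
st()
cv2.imwrite('pics/s13.png',greytins())
g=np.load('g.npy');t=g2w(g,[(-110,-150,230)])[0];plan(*t,97.2,6)
"
```

```text
t 28.4 gauge [[ 3.6 53.7]] z 217.6 yaw_g 89.88 F [ 0.6 -0.2 -0.3] w 51.0
[0, 84, 25, 18, 159] [[-1531.6  -376.5]]
[64, 193, 21, 51, 244] [[-390.1 -434.1]]
[76, 206, 25, 41, 189] [[-323.7 -411.7]]
[191, 248, 86, 46, 304] [[ 113.1 -157.2]]
[221, 278, 42, 44, 333] [[ 209.6 -195.2]]
[136, 287, 31, 18, 204] [[  51.7 -373.6]]
from [568.2 -59.4 214.2] 97.1 to 482.21198562680956 -276.06150441531054 230.0 97.2 step mm 38.9 turn/row 0.02
off [-0.284, -0.156, -0.022] dr_z -0.0
off [-0.284, -0.156, -0.022] dr_z -0.0
off [-0.284, -0.156, -0.022] dr_z -0.0
off [-0.284, -0.156, -0.022] dr_z -0.0
off [-0.284, -0.156, -0.022] dr_z -0.0
off [-0.284, -0.156, -0.022] dr_z -0.0
```

Call:
arm_command(
  increments=[
    {"offset":[-0.285,-0.19,-0.02],"dr":[0,0,0],"hand":0.2},
    {"offset":[-0.285,-0.19,-0.02],"dr":[0,0,0],"hand":0.2},
    {"offset":[-0.285,-0.19,-0.02],"dr":[0,0,0],"hand":0.2},
    {"offset":[-0.285,-0.19,-0.02],"dr":[0,0,0],"hand":0.2},
    {"offset":[-0.285,-0.19,-0.02],"dr":[0,0,0],"hand":0.2},
    {"offset":[-0.285,-0.19,-0.02],"dr":[0,0,0],"hand":0.2},
    {"offset":[0,0,0],"dr":[0,0,0],"hand":0.2},
    {"offset":[0,0,0],"dr":[0,0,0],"hand":0.2},
  ],
)

```text
time_s: 29.25
eef_pos: [456.3, -279.9, 224.8]
ee_rot: [-0.001, 0.663, 0.749, -0.0]
force: [-0.5, 0.2, -0.5]
grip_width: 0.603
grip_force: 0.0
```

```bash
python3 - <<'E'
from h import *
st()
c=ctrl.camera_info("wrist");bgr=ctrl.capture("wrist")[...,::-1];cv2.imwrite("pics/w14.png",bgr)
im=bgr.astype(np.float32).mean(2);g=np.load("g.npy");xs=np.arange(-155,-105,.25)
for nm,z,yr in(("ptr",35,np.arange(-69,-61,2)),("mark",31,np.arange(-84,-76,2))):
    for y in yr:
        q=proj(c,g2w(g,[(x,y,z) for x in xs])).astype(np.float32)
        v=cv2.remap(im,q[:,:1],q[:,1:],cv2.INTER_LINEAR).ravel()
        d=xs[(v<(v.min()+v.max())/2)];print(nm,y,round(v.min()),round(v.max()),d.min(),d.max(),(d.min()+d.max())/2)
h=cv2.cvtColor(ctrl.capture("scene")[...,::-1],cv2.COLOR_BGR2HSV);cs=ctrl.camera_info("scene")
m=((h[...,1]<60)&(h[...,2]>140)).astype(np.uint8);m[:180]=0;m[300:]=0;m[:,:160]=0;m[:,300:]=0
cv2.imwrite("pics/m14.png",m*255)
n,l,s,_=cv2.connectedComponentsWithStats(m)
for i in range(1,n):
    if s[i,4]>60:u=[s[i,0]+(s[i,2]-1)/2,s[i,1]+(s[i,3]-1)/2];print(s[i].tolist(),tog(ray(cs,[u],95)).round(1))
print("pred",proj(cs,g2w(g,[(1,-224,95),(1,-136,95),(1,-48,95)])).round())
E
```

```text
t 29.25 gauge [[-136.2 -150.6]] z 224.8 yaw_g 89.78 F [-0.5  0.2 -0.5] w 51.3
ptr -69 89 162 -135.75 -132.0 -133.875
ptr -67 58 169 -137.25 -130.75 -134.0
ptr -65 61 172 -139.0 -128.75 -133.875
ptr -63 57 164 -140.75 -126.75 -133.75
mark -84 57 246 -142.75 -122.25 -132.5
mark -82 58 245 -149.0 -124.25 -136.625
mark -80 60 245 -150.75 -125.0 -137.875
mark -78 64 235 -136.5 -112.0 -124.25
[202, 216, 20, 18, 100] [[ -88.1 -107.5]]
[234, 222, 24, 20, 341] [[  3.9 -43.3]]
[166, 234, 68, 37, 995] [[  -7.6 -195.3]]
[208, 248, 70, 37, 217] [[ 114.8 -128.5]]
[221, 278, 24, 22, 158] [[ 164.7 -193.7]]
pred [[192. 258.]
 [219. 245.]
 [244. 232.]]
```

The pointer is unchanged at about 1.2 mm from the mark, and the row is tight: tool positions for the three tins are 88 mm apart within 1.5 mm, with firm contact at the stop. Handing in.

```bash
python3 -c "
from rig import ctrl
print(ctrl.finish_job())"
```

```text
the job is handed in; nothing more can be done
None
```

The job is handed in at about 29 s: the pointer measured about 1.2 mm off the mark (2.5 mm allowed) before and after the pushes, and the three tins stand in a close row against the stop (judged from push forces and tool positions, since no picture views were left); pushing paths were kept clear of the other things on the bench, but I did not re-check them at the end.

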